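# Pack up the tail end of a bench lathe

## Robot

A 7-joint arm with a two-finger parallel gripper is mounted at the origin on the work surface. World frame = base frame: x ahead of the robot, y to its left, z up, the work surface at z = 0. Lengths are in m, angles in rad, forces in N, time in s.
With the tool pointing down it reaches from about 0.35 to 0.9 m from the base axis. Payload 8.1 kg.
Tool frame: the origin (TCP) lies midway between the tips of the shut fingers; the grasp point (between the pads) lies 19 mm behind it; z points along the fingers, y is the line along which they close (so a half turn about z gives the same grasp; the last joint's range is limited). The gripper opens to 92 mm and grips with 3 to 60 N. Pads are 19 mm wide; open, the fingers measure 130 mm over their backs; the gripper's body (75 mm by 190 mm) begins 47 mm behind the grasp point.
Start: joints at [-1.298, 0.434, 0.025, 1.573, -0.012, 1.134, -0.075], TCP at [0.229, 0.581, 0.227] pointing down, gripper open.
Joint ranges: [-2.62, 2.62], [-0.44, 2.09], [-1.27, 1.32], [0.08, 2.57], [-1.32, 4.46], [0.12, 2], [-2.74, 2.74]. Speed limits (rad/s): [2.22, 2.22, 3.01, 3.01, 3.14, 3.14, 3.14].

## Interface

Orientations are given as a rotation vector (axis times angle).
In Python, from cell import arm gives the robot as it stands.
- The arm moves only by the tool carry_out, never from a script. Its arguments are lists of equal length, an entry for each row: "claw": the finger opening in cm, from 0 to 9.18; "delta_pos": the shift along the tool's x, y, z in cm, a list of three; "angular": the turn, a rotation vector about the tool's x, y, z in rad, a list of three. In form: {"claw": [claw, ...], "delta_pos": [[dx, dy, dz], ...], "angular": [[ax, ay, az], ...]}. A call has 1 to 20 rows; each row shifts and turns the commanded pose from where the row before left it, along the tool's axes as they then stand; what a row does not reach is not made up. A row lasts 1/10 s, in which the tool goes at most 50 mm and 8.59 degrees, less where a joint would pass 70% of its speed; a pose out of reach is approached as far as the arm can. A call with a gripper value outside its range is refused whole. The fingers move at their own pace and stop on an object; "force" is the grip in N (left out, the last holds). Time passes only in rows, so rows that do not move let the fingers close. It gives the time, the measured TCP pose, the force, the opening and the grip force at its end, in the units of the state.
- arm.observe(): the state, without advancing time (a new reading comes with each control period).
- arm.get_image(name): name is "side" or "top" or "wrist"; returns a dict with "frame" (420x560x3 uint8, red, green, blue), "mtx" (3x3 intrinsics, pixels), "T" (4x4, takes a point from camera to world coordinates). Camera axes: x right, y down, z forward; pixel columns grow to the right and rows downward; lengths in m; the calibration is good to about 2 mm. A picture is of the moment at which its call begins. There is no depth.
- arm.sign_off(): hands the job in; it is judged then, once.
Trained networks look in a picture, given as the dict that the camera call returned (one of the last four; its "shot" number tells which), for a name from the list of things; names that differ only in an ending like _2 or _b are one class to them, and where a whole thing is asked for, a point or a joint stands for the part that bears it (a point fixed in the world has none). Each returns a list of dicts, best first, with "conf" (0 to 1); they miss things now and then, are a little off and sometimes report something else, mostly with a low value. They report only what shows in the picture. A call takes as long as a camera call. They do not tell look-alikes from the thing itself.
- arm.look_for(label, picture): "centre" ([column, row] as shares, 0 to 1, of the picture: columns of its width, rows of its height, amid what is visible of it).
- arm.trace(label, picture): "region" (420x560 bool, what is visible of it) and "centre" ([column, row] as shares, 0 to 1, of the picture: columns of its width, rows of its height, amid what is visible of it).
- arm.place_of(label, picture): "centre" ([column, row] as shares, 0 to 1, of the picture: columns of its width, rows of its height: a listed point, or the origin of a listed thing).
The state is a dict: "clock": time; "joints": joint angles; "dq": joint speeds; "joint_efforts": joint torques, N m; "position": TCP position; "ee_rot": TCP orientation; "force": force on the tool from outside, world axes, zero at the start; "ft_torque": the same for the moment, N m; "width": opening from 0.0 (shut) to 1.0 (fully open); "gripper_force": force on a finger pad.
Only numpy, scipy, OpenCV 4.12 (cv2) and the standard library are available. Lean on these libraries where they do the work, as an engineer would, in place of code of your own. Each camera call takes 0.05 s, during which the arm holds its last target. There are 200 camera calls.

## Task

The bench lathe sits low at its tail end and has to be packed up. Lever its foot up by the near ear with the pry bar over the fulcrum block, swing the handle in under the pad of the bench holdfast and ease it up against the pad without straining anything, so that it stays up when you let go, and slide the plywood packer in under the middle of the foot, most of the way across, without forcing it. Then take the bar again, free it and let the lathe down gently onto the packer, draw the bar out and lay it down on the bench; do not shove the lathe along, push it by hand or disturb the other things.

Things in the scene. Friction and masses are not known exactly. Their poses are not given: they have to be found in the camera images.
- lathe: Small wood lathe, 18 to 23 kg, loose on the bench. Origin: on the bench under the middle of its tail-end foot; own y runs along the bed out of the tail end, x across it away from the robot, z up. It stands on this foot and on two rubber feet at the headstock end, 580 mm away at -y, about which it rocks up. The bed over the foot is 120 mm wide, 128 mm high and ends at y = 35 mm.
- sole (a point): Middle of the flat underside of the tail-end sole (axes as the lathe's), on the bench at the start. The sole is 70 mm (x) by 60 mm (y). An ear sticks out on either side of it.
- ear (a point): The ear to lift by, on the robot's side: this is the middle of its lower outer edge (lathe frame -72, 30, 24 mm). The ear spans x -35 to -100 and y -30 to 30 mm, underside 24 and top 38 mm above the bench. A rib below it stops a toe 34 mm in from the edge. Raising the foot takes 38 to 52 N here; over 80 N strains it.
- bar: Steel pry bar, 400 mm long, 0.6 kg, lying flat. Own x runs along it to the toe, z up. Origin: on the underside, in the handle, 300 mm behind the toe's tip; centre of mass 50 mm ahead of it. Shaft 20 mm wide, 10 mm thick, x 20 to 250 mm, underside z = 0. Handle 28 mm wide, 22 mm thick, x -102 to 26 mm, underside z = 0.
- bar_tip (a point): Top of the toe's tip (bar frame 299, 0, 23 mm). The toe, the last 50 mm of the bar, is 26 mm wide, 5.5 mm thick and cranked upward 20 degrees; under the tip it is 18 mm above the shaft's underside.
- bar_tail (a point): Top of the handle 20 mm from its rear end (bar frame -80, 0, 22 mm): the place to catch under the holdfast's pad.
- fulcrum: Hardwood fulcrum block, 60 mm (x) by 36 mm (y) by 20 mm high, loose on the bench in front of the near ear, already where it is wanted, about 45 mm clear of the ear. Origin: centre of its underside.
- packer: Plywood packer strip, 40 mm (x) by 140 mm (y) by 8 mm thick, 35 g, lying flat on the bench. Origin: centre of its underside; its -y end points roughly to the lathe.
- packer_end (a point): Middle of the packer's end that goes in under the sole (packer frame 0, -70, 4 mm).
- holdfast: Steel holdfast wedged in a bench hole (origin: its bushing on the bench): 19 mm shank, 160 mm high, 16 mm arm bent over to its own -y, down to a 30 by 30 mm pad 100 mm from the shank, 30 to 55 mm to the robot's side of the bar's line. The pad's underside is 48 to 68 mm up, not measured: find it by feel. Over 50 N on it works it loose. Handle against it, the sole is 11 to 18 mm up.
- chuck: Steel four-jaw lathe chuck, 94 mm diameter, 64 mm tall: leave it alone. Origin: centre of its underside.
- glue: Glue bottle, 64 mm diameter, 170 mm tall: leave it alone. Origin: centre of its underside.
- mallet: Wooden mallet lying on the bench, head 110 mm long and 76 mm thick: leave it alone. Origin: under the centre of the head.
Not all that is in view belongs to the job. Several things have the shape of the packer; the one meant has the colours described above.

How it is judged:
By the outcome, as a careful person would: the job done as asked, in the order asked, and still so for the second after the job is handed in, with the robot touching nothing.
It also fails if it takes over 72 s, if anything falls off the work surface, if the arm or the gripper's body presses on something with over 40 N, if the wrist force passes 120 N, or if a joint passes its speed limit or range.

## Working session

There is one attempt and no reset: what is moved stays moved. The work goes in short steps, Python scripts to look and compute and a tool call to move; the robot and the scene stay as the last step left them, time stands still between calls to the robot, and variables do not carry over. Pictures are saved under pics/ and viewed, at most 11 in all, crops included, and the job is handed in when it is done.

Besides the shell and the picture viewer there is one more tool, called after ">>>" by a JSON object that holds its "api" and its "payload", one argument or row to a line. carry_out: Moves the arm, as the interface text tells. Its arguments: {"type":"object","properties":{"claw":{"type":"array","items":{"type":"number"}},"delta_pos":{"type":"array","items":{"type":"array","items":{"type":"number"}}},"angular":{"type":"array","items":{"type":"array","items":{"type":"number"}}},"force":{"type":"number"}},"required":["claw","delta_pos","angular"]}

```bash
mkdir -p pics; ls; cat > h.py <<'E'
import numpy as np, cv2
from scipy.spatial.transform import Rotation as R
from cell import arm
def ray(p,uv):
    u=np.array([uv[0]*560,uv[1]*420,1.]); d=np.linalg.inv(p["mtx"])@u
    T=np.array(p["T"]); return T[:3,3],T[:3,:3]@d
def onz(p,uv,z):
    o,d=ray(p,uv); return o+d*(z-o[2])/d[2]
def proj(p,P):
    T=np.linalg.inv(p["T"]); c=T[:3,:3]@np.array(P)+T[:3,3]; q=np.array(p["mtx"])@c; return q[:2]/q[2]
def tri(a,b):
    A=np.zeros((3,3));B=np.zeros(3)
    for o,d in (a,b):
        d=d/np.linalg.norm(d);M=np.eye(3)-np.outer(d,d);A+=M;B+=M@o
    return np.linalg.solve(A,B)
def save(p,n): cv2.imwrite("pics/"+n,cv2.cvtColor(p["frame"],cv2.COLOR_RGB2BGR))
E
python3 - <<'E'
from h import *
np.set_printoptions(precision=4,suppress=True)
print(arm.observe())
P={n:arm.get_image(n) for n in("side","top","wrist")}
for n in P: save(P[n],n+"0.png"); print(n,np.array(P[n]["T"])[:3,3])
Z=dict(lathe=0,sole=0,ear=.024,bar=0,bar_tip=.023,bar_tail=.022,fulcrum=0,packer=0,packer_end=.004,holdfast=0,chuck=0,glue=0,mallet=0)
for k,z in Z.items():
    for n in P:
        for r in arm.place_of(k,P[n])[:3]:
            print(k,n,round(r["conf"],2),np.array(r["centre"])*[560,420],onz(P[n],r["centre"],z))
E
```

```text
pics
{'clock': 0.0, 'joints': array([-1.2976,  0.4352,  0.025 ,  1.5741, -0.0116,  1.134 , -0.0751]), 'dq': array([ 0.0011, -0.0005,  0.001 , -0.0004, -0.001 , -0.001 , -0.001 ]), 'joint_efforts': array([  0.001 , -66.7837,   0.9857, -31.4462,  -0.0606,   0.0429,
         0.0002]), 'position': array([0.2293, 0.5809, 0.226 ]), 'ee_rot': array([-0.5869, -3.0861,  0.0025]), 'force': array([-0.2295, -1.2657,  0.1091]), 'ft_torque': array([-0.0123, -0.0685,  0.0045]), 'gripper_force': 0.0, 'width': 1.0009559191546662}
side [ 0.2492 -0.5023  0.6839]
top [0.4173 0.1355 1.1951]
wrist [0.1601 0.6101 0.3844]
lathe side 0.93 [302.008 307.398] [ 0.5002 -0.0648 -0.    ]
lathe top 0.57 [362.208 228.69 ] [ 0.4935 -0.0599  0.    ]
sole side 0.64 [301.504 307.314] [ 0.4994 -0.0642  0.    ]
sole top 0.83 [362.992 223.986] [ 0.5049 -0.062   0.    ]
sole top 0.47 [165.48  267.288] [0.3972 0.4161 0.    ]
sole wrist 0.29 [204.68 346.29] [ 0.394   0.4103 -0.    ]
ear side 0.72 [265.776 301.812] [ 0.434 -0.037  0.024]
ear side 0.63 [411.208 247.296] [ 0.7846 -0.0452  0.024 ]
ear top 0.59 [351.904 257.082] [
[... 1201 characters left out ...]
holdfast top 0.58 [167.72  266.196] [0.3999 0.4108 0.    ]
holdfast wrist 0.76 [203.784 349.482] [0.3978 0.4072 0.    ]
chuck side 0.66 [409.92  246.708] [ 0.8027 -0.0258  0.    ]
chuck top 0.84 [350.504 104.79 ] [ 0.803  -0.0341  0.    ]
glue side 0.85 [442.008 291.018] [ 0.7784 -0.1568 -0.    ]
glue side 0.74 [277.704 253.386] [0.5211 0.0913 0.    ]
glue side 0.72 [262.528 301.014] [ 0.4356 -0.0153  0.    ]
glue top 0.82 [401.016 113.82 ] [ 0.7805 -0.1596  0.    ]
mallet side 0.77 [254.8   160.902] [0.6243 0.4646 0.    ]
mallet side 0.66 [292.88  203.406] [0.6342 0.2355 0.    ]
mallet top 0.85 [146.888 175.98 ] [0.6202 0.4686 0.    ]
mallet top 0.19 [325.192 255.192] [0.4287 0.0303 0.    ]
```

View pics/top0.png

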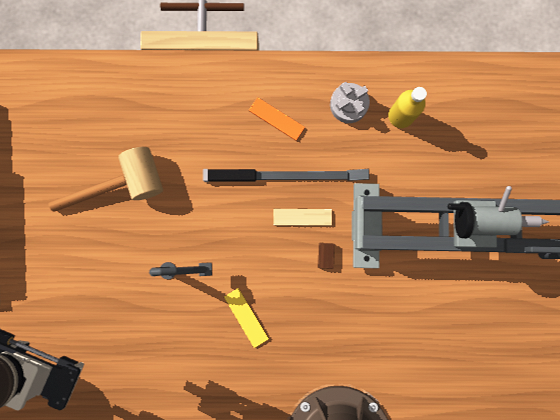

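View pics/side0.png

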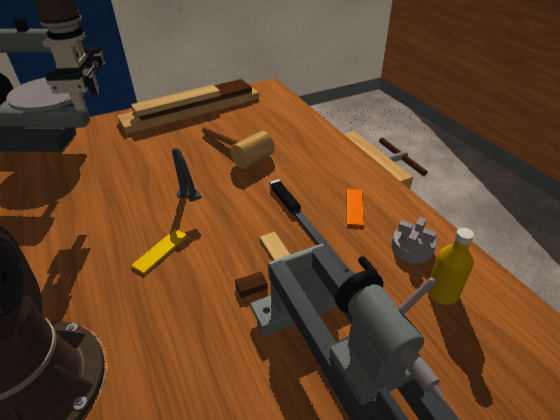

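The top view shows the pale plywood packer at (303,218) with its -y end toward the lathe. The orange and yellow strips are decoys. The bar is at (285,175), the fulcrum at (327,257), the near ear at (367,258), and the holdfast runs from its shank at (160,270) to its pad at (208,268). In the side view the holdfast is at (185,175) and the fulcrum at (251,285).

```bash
python3 - <<'E'
from h import *
np.set_printoptions(precision=4,suppress=True)
P={n:arm.get_image(n) for n in("side","top")}
def rect(k,zt,near):
    best=None
    for r in arm.trace(k,P["top"]):
        c=onz(P["top"],r["centre"],zt)
        if np.hypot(*(c[:2]-near))<.06:
            ys,xs=np.nonzero(r["region"]); 
            w=np.array([onz(P["top"],((x+.5)/560,(y+.5)/420),zt)[:2] for x,y in zip(xs,ys)],np.float32)
            print(k,r["conf"],"minrect",cv2.minAreaRect(w*1000),"mean",w.mean(0)); return
rect("packer",.008,[.515,.08]);rect("bar",.012,[.62,.11]);rect("fulcrum",.02,[.427,.026]);rect("lathe",.1,[.5,-.1])
for n in P:
  for k in("holdfast","lathe","sole","fulcrum"):
    for r in arm.place_of(k,P[n])[:1]: print(n,k,r["conf"],onz(P[n],r["centre"],0))
s=lambda im,x,y,w,h:cv2.resize(im[y:y+h,x:x+w],(400,300),interpolation=cv2.INTER_CUBIC)
a,b=P["side"]["frame"],P["top"]["frame"]
im=np.vstack([np.hstack([s(a,150,140,80,60),s(b,140,240,80,60)]),np.hstack([s(a,230,240,100,75),s(b,290,200,100,75)])])
cv2.imwrite("pics/c1.png",im[:,:,::-1])
import pickle;pickle.dump({n:{k:P[n][k] for k in("mtx","T")} for n in P},open("cam.pkl","wb"))
E
```

```text
packer 0.91 minrect ((520.4794921875, 85.4660873413086), (140.4405517578125, 39.29529571533203), 89.13599395751953) mean [0.5202 0.0841]
bar 0.87 minrect ((621.3472900390625, 123.78876495361328), (29.603717803955078, 402.24542236328125), 0.32548537850379944) mean [0.6218 0.1356]
fulcrum 0.57 minrect ((427.7005920410156, 29.43655776977539), (38.56891632080078, 59.656185150146484), 85.30239868164062) mean [0.427  0.0289]
side holdfast 0.92 [0.3921 0.398  0.    ]
side lathe 0.72 [ 0.5011 -0.0653 -0.    ]
side sole 0.76 [ 0.4979 -0.0623  0.    ]
side fulcrum 0.92 [0.428  0.0322 0.    ]
top holdfast 0.73 [0.3977 0.4125 0.    ]
top lathe 0.78 [ 0.5027 -0.0605  0.    ]
top sole 0.56 [ 0.493  -0.0695  0.    ]
top fulcrum 0.62 [0.4284 0.0305 0.    ]
```

View pics/c1.png

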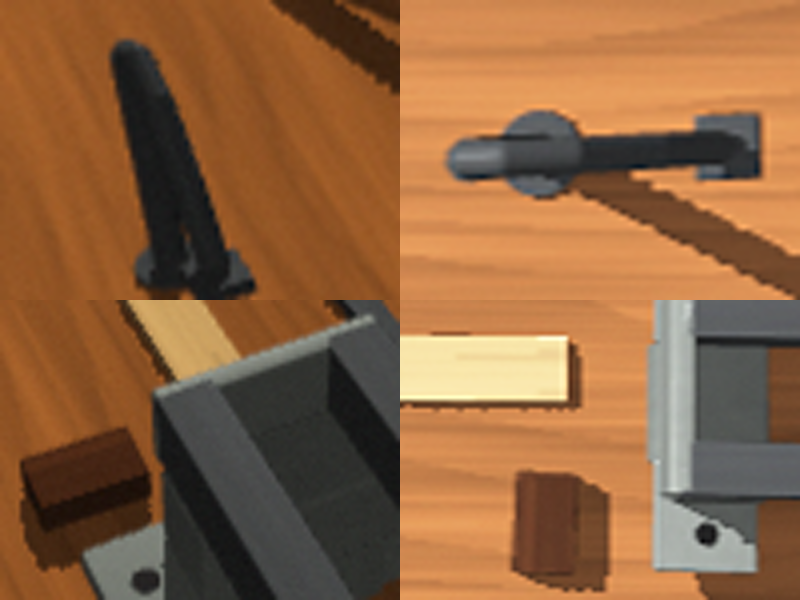

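```bash
python3 - <<'E'
from h import *
import pickle
np.set_printoptions(precision=4,suppress=True)
C=pickle.load(open("cam.pkl","rb"));t,s=C["top"],C["side"]
f=lambda c,x,y:(x/560,y/420)
print("pad tri",tri(ray(t,f(t,205.9,269.3)),ray(s,f(s,195,193))))
for z in(.05,.06,.07):print("pad top z",z,onz(t,f(t,205.9,269.3),z),[proj(s,onz(t,f(t,205.9,269.3),z)+[dx,dy,0]) for dx,dy in((-.015,-.015),(.015,-.015),(-.015,.015),(.015,.015))])
for n,x,y in(("ear out near",353,267.5),("ear in near",379.5,267.5),("ear out bed",353,240)):print(n,onz(t,f(t,x,y),.038))
for n,x,y in(("ful",318.75,243),("ful",333.75,243),("ful",318.75,268.5),("ful",333.75,268.5)):print(n,onz(t,f(t,x,y),.02))
print("packer end",onz(t,f(t,332.5,209),.008),onz(t,f(t,332.5,226.2),.008))
print("hf",onz(t,f(t,168.4,270.8),0.01))
print(R.from_rotvec(arm.observe()["ee_rot"]).as_matrix())
E
```

```text
pad tri [0.3978 0.3071 0.0676]
pad top z 0.05 [0.394  0.3107 0.05  ] [array([188.5832, 203.586 ]), array([200.405 , 200.0883]), array([185.1671, 196.7498]), array([196.7836, 193.3846])]
pad top z 0.06 [0.3942 0.3091 0.06  ] [array([188.1906, 200.7279]), array([200.1042, 197.231 ]), array([184.7573, 193.8995]), array([196.4624, 190.536 ])]
pad top z 0.07 [0.3944 0.3076 0.07  ] [array([187.7921, 197.8265]), array([199.799 , 194.3309]), array([184.3415, 191.0068]), array([196.1366, 187.6455])]
ear out near [ 0.4001 -0.0313  0.038 ]
ear in near [ 0.4005 -0.0931  0.038 ]
ear out bed [ 0.4643 -0.0318  0.038 ]
ful [0.4574 0.0473 0.02  ]
ful [0.4576 0.0115 0.02  ]
ful [0.397  0.0474 0.02  ]
ful [0.3972 0.0118 0.02  ]
packer end [0.5404 0.0129 0.008 ] [0.4986 0.0131 0.008 ]
hf [0.3891 0.4065 0.01  ]
[[-0.9302  0.3671  0.    ]
 [ 0.3671  0.9302  0.0001]
 [-0.      0.0001 -1.    ]]
```

The crops show the pad at top-view pixel (206,269), about 60 mm up on its top face. The ear's near edge is at x=0.400 and its outer edge at y=-0.0315. The fulcrum is centred at (0.427,0.030). All of this agrees with the stated sizes, so I'm moving over the bar handle.

>>> {"api": "carry_out", "payload": {
  "claw": [9,9,9,9,9,9,9,9,9,9,9,9,6,6,6,6,6,6,6,6],
  "delta_pos": [
    [-4.16,-1.66,0],
    [-4.16,-1.66,0],
    [-4.16,-1.66,0],
    [-4.16,-1.66,0],
    [-4.16,-1.66,0],
    [-4.16,-1.66,0],
    [-4.16,-1.66,0],
    [-4.16,-1.66,0],
    [-4.16,-1.66,0],
    [-4.16,-1.66,0],
    [-4.16,-1.66,0],
    [-4.16,-1.66,0],
    [0,0,0],
    [0,0,0],
    [0,0,0],
    [0,0,0],
    [0,0,0],
    [0,0,0],
    [0,0,0],
    [0,0,0]
  ],
  "angular": [
    [0,0,0],
    [0,0,0],
    [0,0,0],
    [0,0,0],
    [0,0,0],
    [0,0,0],
    [0,0,0],
    [0,0,0],
    [0,0,0],
    [0,0,0],
    [0,0,0],
    [0,0,0],
    [0,0,0.1495],
    [0,0,0.1495],
    [0,0,0.1495],
    [0,0,0.1495],
    [0,0,0.1495],
    [0,0,0.1495],
    [0,0,0.1495],
    [0,0,0.1495]
  ],
  "force": 60
}}

```text
clock: 4.8
position: [0.6206, 0.213, 0.2267]
ee_rot: [-2.229, -2.214, -0.0]
force: [-1.2, -0.4, 0.3]
width: 0.653
gripper_force: 0.0
```

>>> {"api": "carry_out", "payload": {
  "claw": [6,6,6,6,6,6,6,6,1,1,1,1,1,1],
  "delta_pos": [
    [0,0,4.5],
    [0,0,4.5],
    [0,0,4.5],
    [0,0,4],
    [0,0,2.6],
    [0,0,1.6],
    [0,0,0.6],
    [0,0,0],
    [0,0,0],
    [0,0,0],
    [0,0,0],
    [0,0,0],
    [0,0,0],
    [0,0,0]
  ],
  "angular": [
    [0,0,-0.015],
    [0,0,0],
    [0,0,0],
    [0,0,0],
    [0,0,0],
    [0,0,0],
    [0,0,0],
    [0,0,0],
    [0,0,0],
    [0,0,0],
    [0,0,0],
    [0,0,0],
    [0,0,0],
    [0,0,0]
  ],
  "force": 60
}}

```text
clock: 6.2
position: [0.6214, 0.2131, 0.0044]
ee_rot: [2.205, 2.236, 0.002]
force: [0.8, 1.0, 4.9]
width: 0.301
gripper_force: 60.0
```

>>> {"api": "carry_out", "payload": {
  "claw": [1,1,1,1,1,1,1,1,1,1,1,1,1,1,1,1],
  "delta_pos": [
    [0,0,-1.5],
    [0,0,-3.5],
    [0,0,-4],
    [0,0,-3],
    [0.4,-3.15,-1.45],
    [0.4,-3.15,-1.45],
    [0.4,-3.15,-1.45],
    [0.4,-3.15,-1.45],
    [0.4,-3.15,-1.45],
    [0.4,-3.15,-1.45],
    [0,0,0],
    [0,0,0],
    [0,0,0],
    [0,0,0],
    [0,0,0],
    [0,0,0]
  ],
  "angular": [
    [0,0,0],
    [0,0,0.043],
    [0,0,0],
    [0,0,0],
    [0,0,0],
    [0,0,0],
    [0,0,0],
    [0,0,0],
    [0,0,0],
    [0,0,0],
    [0,0.09,0],
    [0,0.1,0],
    [0,0.12,0],
    [0,0.12,0],
    [0,0.0936,0],
    [0,0,0]
  ],
  "force": 60
}}

```text
clock: 7.8
position: [0.4318, 0.239, 0.2099]
ee_rot: [-1.963, -1.895, -0.524]
force: [0.1, -1.2, -5.7]
width: 0.299
gripper_force: 60.0
```

```bash
cat >> h.py <<'E'
def st():
    o=arm.observe(); M=R.from_rotvec(o["ee_rot"]).as_matrix()
    print("t",round(o["clock"],2),"pos",o["position"].round(4),"x",M[:,0].round(4),"z",M[:,2].round(4),"F",o["force"].round(1),"M",o["ft_torque"].round(2),"q",o["joints"].round(2))
    return o,M
def tip3(label,n=("side","top")):
    P={k:arm.get_image(k) for k in n}; r={}
    for k in n:
        l=arm.place_of(label,P[k]); r[k]=[(round(x["conf"],2),ray(P[k],x["centre"]),x["centre"]) for x in l[:3]]
    return P,r
E
python3 - <<'E'
from h import *
np.set_printoptions(precision=4,suppress=True)
o,M=st()
P={k:arm.get_image(k) for k in("side","top")}
for l in("bar_tip","bar_tail"):
    a=arm.place_of(l,P["side"])[:2];b=arm.place_of(l,P["top"])[:2]
    for x in a:
        for y in b:
            print(l,round(x["conf"],2),round(y["conf"],2),tri(ray(P["side"],x["centre"]),ray(P["top"],y["centre"])))
# expected tip
off=np.array([0.290,0,0.019])
bx=-M[:,0];bz=-M[:,2];print("exp tip",o["position"]+bx*.290+bz*.019,"exp tail",o["position"]-bx*.089+bz*.018)
save(P["side"],"s2.png")
E
```

```text
t 7.8 pos [0.4318 0.239  0.2099] x [0.0312 0.8651 0.5006] z [ 0.0151  0.5003 -0.8657] F [ 0.1 -1.2 -5.7] M [-1.51  0.19  0.04] q [-0.6   0.2   0.41  2.14 -0.81  0.87  0.31]
exp tip [ 0.4225 -0.0214  0.0812] exp tail [0.4343 0.307  0.27  ]
```

```bash
python3 - <<'E'
from h import *
np.set_printoptions(precision=2,suppress=True)
o,M=st();bx=-M[:,0];bz=-M[:,2]
P={k:arm.get_image(k) for k in("side","top")};ims=[]
for k in P:
    im=P[k]["frame"].copy()
    for l in("bar_tip","bar_tail","bar"):print(k,l,[(round(x["conf"],2),np.array(x["centre"])*[560,420]) for x in arm.place_of(l,P[k])[:2]])
    for q in(o["position"]+bx*.290+bz*.019,o["position"]-bx*.089+bz*.018):
        u=proj(P[k],q);print(k,u); cv2.circle(im,tuple(int(v) for v in u.round()),1,(255,0,0),-1)
    x,y=(190,130) if k=="side" else (210,160)
    ims.append(cv2.resize(im[y:y+220,x:x+200],(400,440),interpolation=cv2.INTER_CUBIC))
cv2.imwrite("pics/c2.png",np.hstack(ims)[:,:,::-1])
E
```

```text
t 8.1 pos [0.43 0.24 0.21] x [0.02 0.87 0.5 ] z [ 0.01  0.5  -0.87] F [-0.9  0.2 -6.2] M [-1.14  0.14  0.01] q [-0.61  0.2   0.41  2.13 -0.8   0.87  0.31]
side bar_tip [(0.9, array([255.19, 278.08]))]
side bar_tail [(0.49, array([411.32, 247.21]))]
side bar [(0.59, array([208.38, 146.71]))]
side [256.17 276.71]
side [194.92 112.93]
top bar_tip []
top bar_tail []
top bar [(0.92, array([221.48, 249.48]))]
top [349.48 256.53]
top [187.73 250.21]
```

View pics/c2.png

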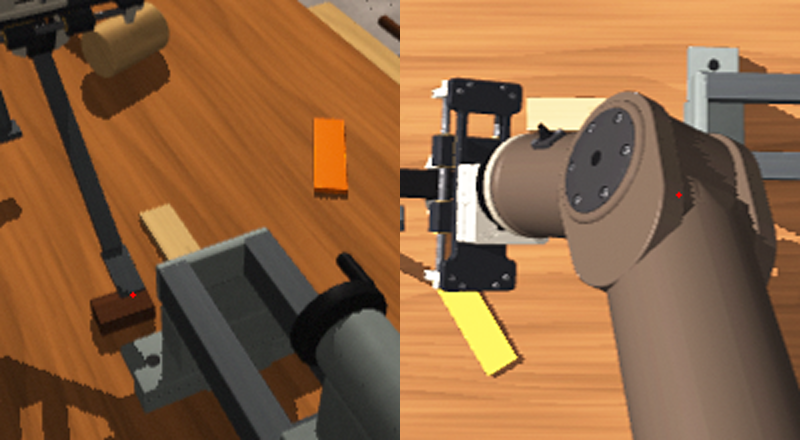

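The side view has the toe tip at (255,278), within about 1.5 px of the prediction, so the grasp model holds. Next I lower the toe into the gap between the fulcrum and the ear.

>>> {"api": "carry_out", "payload": {
  "claw": [1,1,1,1,1,1,1,1],
  "delta_pos": [
    [-0.5,0,0.86],
    [-0.6,0,1.04],
    [-0.6,0,1.04],
    [-0.5,0,0.86],
    [-0.35,0,0.6],
    [-0.2,0,0.35],
    [-0.1,0,0.17],
    [0,0,0]
  ],
  "angular": [
    [0,0,0],
    [0,0,0],
    [0,0,0],
    [0,0,0],
    [0,0,0],
    [0,0,0],
    [0,0,0],
    [0,0,0]
  ]
}}

```text
clock: 9.3
position: [0.4325, 0.2422, 0.1538]
ee_rot: [-1.958, -1.901, -0.524]
force: [0.6, -0.3, -5.6]
width: 0.302
gripper_force: 60.0
```

```bash
python3 - <<'E'
from h import *
np.set_printoptions(precision=4,suppress=True)
o,M=st();bx=-M[:,0];bz=-M[:,2]
q=o["position"]+bx*.290+bz*.019
P=arm.get_image("side")
print("exp tip",q,proj(P,q),[(round(x["conf"],2),np.array(x["centre"])*[560,420]) for x in arm.place_of("bar_tip",P)[:2]])
im=P["frame"];cv2.imwrite("pics/c3.png",cv2.resize(im[230:350,200:360],(800,600),interpolation=cv2.INTER_CUBIC)[:,:,::-1])
E
```

```text
t 9.3 pos [0.4325 0.2422 0.1538] x [0.0254 0.8657 0.5   ] z [ 0.0146  0.4998 -0.866 ] F [ 0.6 -0.3 -5.6] M [-1.1   0.07 -0.03] q [-0.56  0.29  0.37  2.2  -0.95  0.79  0.49]
exp tip [ 0.4249 -0.0183  0.0252] [257.7091 296.2271] [(0.69, array([259.   , 293.412]))]
```

View pics/c3.png

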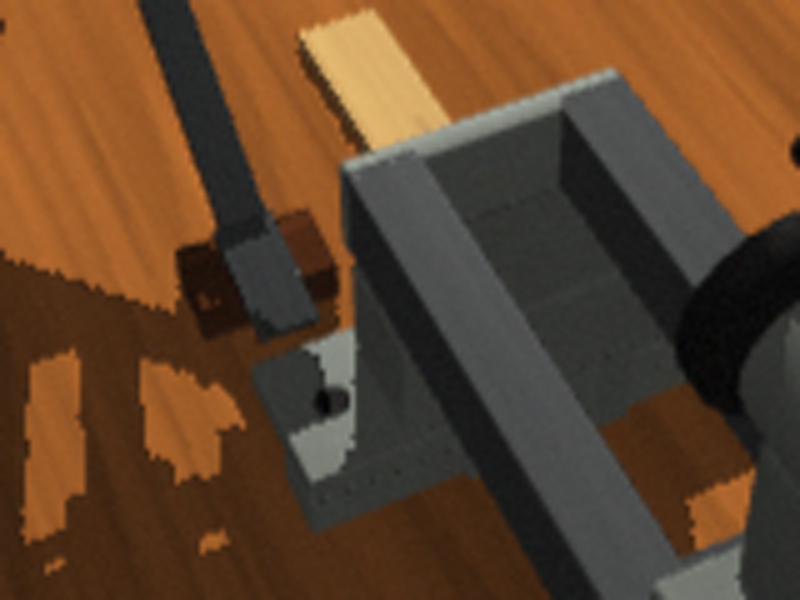

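The crop has the tip at side pixel (257.6,296.2), exactly as predicted, just ahead of the ear edge and clear of the bed plate. I'm sliding it in under the ear.

>>> {"api": "carry_out", "payload": {
  "claw": [1,1,1,1,1,1,1,1,1,1],
  "delta_pos": [
    [-0.5,0,-0.09],
    [-0.5,0,-0.09],
    [-0.5,0,-0.08],
    [-0.5,0,-0.15],
    [-0.5,0,-0.15],
    [-0.5,0,-0.15],
    [-0.5,0,-0.15],
    [-0.35,0,-0.12],
    [-0.2,0,-0.05],
    [0,0,0]
  ],
  "angular": [
    [0,0,0],
    [0,0,0],
    [0,0,0],
    [0,0,0],
    [0,0,0],
    [0,0,0],
    [0,0,0],
    [0,0,0],
    [0,0,0],
    [0,0,0]
  ]
}}

```text
clock: 10.4
position: [0.4313, 0.2018, 0.1425]
ee_rot: [-1.958, -1.901, -0.525]
force: [-0.4, 0.5, -5.5]
width: 0.298
gripper_force: 60.0
```

```bash
python3 - <<'E'
from h import *
np.set_printoptions(precision=4,suppress=True)
o,M=st();bx=-M[:,0];bz=-M[:,2]
print("exp tip",o["position"]+bx*.290+bz*.019)
E
```

```text
t 10.4 pos [0.4313 0.2018 0.1425] x [0.0256 0.8657 0.4999] z [ 0.0147  0.4997 -0.8661] F [-0.4  0.5 -5.5] M [-1.03  0.1   0.03] q [-0.48  0.31  0.39  2.22 -0.95  0.81  0.6 ]
exp tip [ 0.4236 -0.0588  0.0139]
```

The toe is 27 mm in with no contact force. Next I lower the handle until the bar bears on the fulcrum and then on the ear.

>>> {"api": "carry_out", "payload": {
  "claw": [1,1,1,1,1,1,1,1,1,1,1,1,1,1,1],
  "delta_pos": [
    [-0.01,0,0.7],
    [-0.01,0,0.7],
    [-0.01,0,0.7],
    [-0.01,0,0.7],
    [-0.01,0,0.7],
    [-0.01,0,0.7],
    [0,0,0.29],
    [0,0,0.29],
    [0,0,0.29],
    [0,0,0.29],
    [0,0,0.29],
    [0,0,0.29],
    [0,0,0.29],
    [0,0,0.29],
    [0,0,0]
  ],
  "angular": [
    [0,-0.026,0],
    [0,-0.026,0],
    [0,-0.026,0],
    [0,-0.026,0],
    [0,-0.026,0],
    [0,-0.026,0],
    [0,-0.013,0],
    [0,-0.013,0],
    [0,-0.013,0],
    [0,-0.013,0],
    [0,-0.013,0],
    [0,-0.013,0],
    [0,-0.013,0],
    [0,-0.013,0],
    [0,0,0]
  ]
}}

```text
clock: 11.9
position: [0.4324, 0.227, 0.0827]
ee_rot: [-2.114, -2.052, -0.28]
force: [-1.8, -6.2, 6.7]
width: 0.3
gripper_force: 60.0
```

```bash
python3 - <<'E'
from h import *
np.set_printoptions(precision=4,suppress=True)
o,M=st();bx=-M[:,0];bz=-M[:,2]
print("exp tip",o["position"]+bx*.290+bz*.019,"tail",o["position"]-bx*.089+bz*.018)
E
```

```text
t 11.9 pos [0.4324 0.227  0.0827] x [0.0284 0.9654 0.2594] z [ 0.0083  0.2592 -0.9658] F [-1.8 -6.2  6.7] M [-1.08  0.31 -0.  ] q [-0.76  0.39  0.45  2.19 -0.75  0.63  0.24]
exp tip [ 0.424  -0.0579  0.0258] tail [0.4348 0.3082 0.1231]
```

>>> {"api": "carry_out", "payload": {
  "claw": [1,1,1,1,1,1,1,1,1,1,1,1,1,1,1,1],
  "delta_pos": [
    [0,0,0.29],
    [0,0,0.29],
    [0,0,0.29],
    [0,0,0.29],
    [0,0,0.29],
    [0,0,0.29],
    [0,0,0.29],
    [0,0,0.29],
    [0,0,0.29],
    [0,0,0.29],
    [0,0,0.29],
    [0,0,0.29],
    [0,0,0.29],
    [0,0,0.29],
    [0,0,0.29],
    [0,0,0]
  ],
  "angular": [
    [0,-0.013,0],
    [0,-0.013,0],
    [0,-0.013,0],
    [0,-0.013,0],
    [0,-0.013,0],
    [0,-0.013,0],
    [0,-0.013,0],
    [0,-0.013,0],
    [0,-0.013,0],
    [0,-0.013,0],
    [0,-0.013,0],
    [0,-0.013,0],
    [0,-0.013,0],
    [0,-0.013,0],
    [0,-0.013,0],
    [0,0,0]
  ]
}}

```text
clock: 13.5
position: [0.4329, 0.2344, 0.0402]
ee_rot: [-2.221, -2.155, -0.076]
force: [0.8, -5.3, 7.8]
width: 0.304
gripper_force: 60.0
```

```bash
python3 - <<'E'
from h import *
np.set_printoptions(precision=4,suppress=True)
o,M=st();bx=-M[:,0];bz=-M[:,2]
q=o["position"]+bx*.290+bz*.019;t=o["position"]-bx*.089+bz*.018
print("exp tip",q,"tail",t)
P=arm.get_image("side");Q=arm.get_image("top")
im=P["frame"].copy();u=proj(P,t).round().astype(int);cv2.circle(im,tuple(int(v) for v in u),1,(255,0,0),-1)
print("sole/ear",[(l,round(x["conf"],2),np.array(x["centre"])*[560,420]) for l in("sole","ear","bar_tail") for x in arm.place_of(l,P)[:1]])
a=cv2.resize(im[120:280,160:300],(420,480),interpolation=cv2.INTER_CUBIC)
b=cv2.resize(im[240:350,210:300],(380,480),interpolation=cv2.INTER_CUBIC)
cv2.imwrite("pics/c4.png",np.hstack([a,b])[:,:,::-1]); save(Q,"t4.png")
E
```

```text
t 13.5 pos [0.4329 0.2344 0.0402] x [0.0299 0.9973 0.0675] z [ 0.0032  0.0675 -0.9977] F [ 0.8 -5.3  7.8] M [-1.02  0.17 -0.17] q [-0.98  0.51  0.56  2.15 -0.6   0.6  -0.01]
exp tip [ 0.4242 -0.0561  0.0395] tail [0.4355 0.3219 0.0641]
sole/ear [('sole', 0.63, array([301.672, 303.618])), ('ear', 0.68, array([264.824, 293.412])), ('bar_tail', 0.76, array([206.584, 185.598]))]
```

View pics/c4.png

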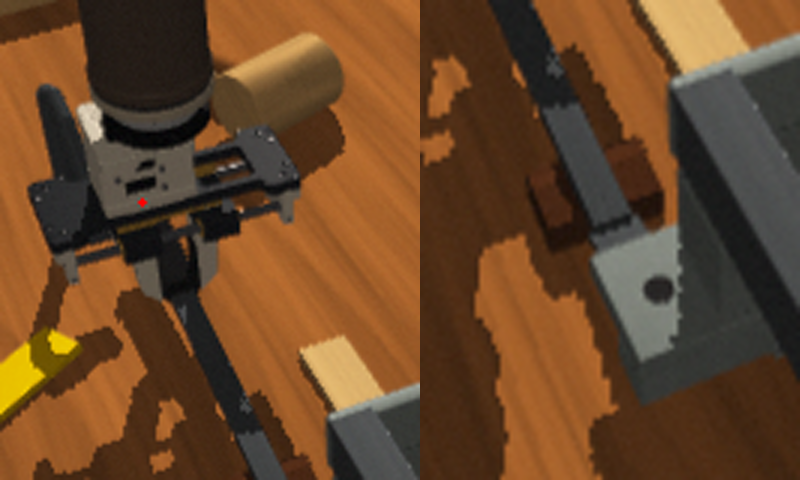

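The crops show the ear lifted clear of the bench on the toe, with the fulcrum in place and the handle at (206,186) not yet beneath the pad. Next I press a little lower and swing about the toe, in under the pad.

>>> {"api": "carry_out", "payload": {
  "claw": [1,1,1,1,1,1,1,1,1,1,1,1,1,1,1,1,1],
  "delta_pos": [
    [0,0,0.27],
    [0,0,0.27],
    [0,0,0.27],
    [0,0,0.27],
    [0,0,0.27],
    [0,0,0],
    [0,-0.29,0],
    [0,-0.29,0],
    [0,-0.29,0],
    [0,-0.29,0],
    [0,-0.29,0],
    [0,-0.29,0],
    [0,-0.29,0],
    [0,-0.29,0],
    [0,-0.29,0],
    [0,-0.29,0],
    [0,0,0]
  ],
  "angular": [
    [0,-0.012,0],
    [0,-0.012,0],
    [0,-0.012,0],
    [0,-0.012,0],
    [0,-0.012,0],
    [0,0,0],
    [0,0,-0.01],
    [0,0,-0.01],
    [0,0,-0.01],
    [0,0,-0.01],
    [0,0,-0.01],
    [0,0,-0.01],
    [0,0,-0.01],
    [0,0,-0.01],
    [0,0,-0.01],
    [0,0,-0.01],
    [0,0,0]
  ]
}}

```text
clock: 15.45
position: [0.4064, 0.2361, 0.0277]
ee_rot: [-2.139, -2.297, -0.019]
force: [5.2, -1.5, 7.2]
width: 0.294
gripper_force: 60.0
```

```bash
python3 - <<'E'
from h import *
np.set_printoptions(precision=4,suppress=True)
o,M=st();bx=-M[:,0];bz=-M[:,2]
q=o["position"]+bx*.290+bz*.019;t=o["position"]-bx*.089+bz*.018
print("exp tip",q,"tail",t)
P=arm.get_image("wrist");Q=arm.get_image("top")
print("sole/ear",[(l,round(x["conf"],2),np.array(x["centre"])*[560,420]) for l in("sole","ear","bar_tail","fulcrum") for x in arm.place_of(l,Q)[:1]])
print(proj(P,t))
a=cv2.resize(P["frame"],(400,300)); b=cv2.resize(Q["frame"][180:330,180:380],(400,300),interpolation=cv2.INTER_CUBIC)
cv2.imwrite("pics/c5.png",np.hstack([a,b])[:,:,::-1])
E
```

```text
t 15.45 pos [0.4064 0.2361 0.0277] x [-0.0712  0.9974  0.0103] z [ 0.0062  0.0108 -0.9999] F [ 5.2 -1.5  7.2] M [-0.27 -1.14  0.33] q [-1.05  0.52  0.56  2.19 -0.54  0.55 -0.01]
exp tip [ 0.4269 -0.0533  0.0437] tail [0.3999 0.3247 0.0466]
sole/ear [('sole', 0.85, array([367.08, 222.18])), ('ear', 0.9, array([355.488, 255.192])), ('fulcrum', 0.53, array([326.424, 255.486]))]
[280.8789  69.0821]
```

View pics/c5.png

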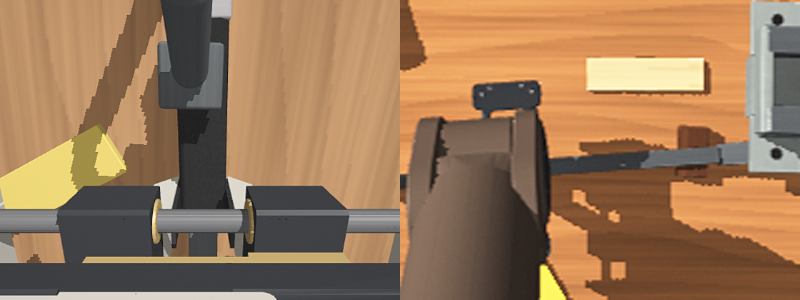

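The wrist view shows the pad overlapping the handle, with the pad at columns 160-223 and the handle at 178-228 in the crop. Now I ease it up by feel.

>>> {"api": "carry_out", "payload": {
  "claw": [1,1,1,1],
  "delta_pos": [
    [0,0,-0.09],
    [0,0,-0.09],
    [0,0,-0.09],
    [0,0,0]
  ],
  "angular": [
    [0,0.004,0],
    [0,0.004,0],
    [0,0.004,0],
    [0,0,0]
  ]
}}

```text
clock: 16.15
position: [0.4065, 0.2362, 0.0304]
ee_rot: [-2.133, -2.29, -0.032]
force: [4.0, -0.2, 5.6]
width: 0.295
gripper_force: 60.0
```

>>> {"api": "carry_out", "payload": {
  "claw": [1,1,1,1],
  "delta_pos": [
    [0,0,-0.09],
    [0,0,-0.09],
    [0,0,0],
    [0,0,0]
  ],
  "angular": [
    [0,0.004,0],
    [0,0.004,0],
    [0,0,0],
    [0,0,0]
  ]
}}

```text
clock: 16.55
position: [0.4057, 0.236, 0.0318]
ee_rot: [-2.128, -2.286, -0.038]
force: [5.5, 0.1, 6.7]
width: 0.298
gripper_force: 60.1
```

>>> {"api": "carry_out", "payload": {
  "claw": [1,1,1,1],
  "delta_pos": [
    [0,0,-0.1],
    [0,0,-0.1],
    [0,0,0],
    [0,0,0]
  ],
  "angular": [
    [0,0.0045,0],
    [0,0.0045,0],
    [0,0,0],
    [0,0,0]
  ]
}}

```text
clock: 16.95
position: [0.4056, 0.2359, 0.0336]
ee_rot: [-2.123, -2.281, -0.047]
force: [5.4, -0.4, 1.5]
width: 0.302
gripper_force: 60.1
```

The pad has taken up the load, with Fz down to about 1.5 N. I'm releasing and backing off upward.

>>> {"api": "carry_out", "payload": {
  "claw": [1,4.5,4.5,4.5,4.5,4.5,6,6,6,6,6],
  "delta_pos": [
    [0,0,-0.04],
    [0,0,0],
    [0,0,0],
    [0,0,0],
    [0,0,0],
    [0,0,-1],
    [0,0,-2],
    [0,0,-3],
    [0,0,-3],
    [0,0,-2],
    [0,0,0]
  ],
  "angular": [
    [0,0.002,0],
    [0,0,0],
    [0,0,0],
    [0,0,0],
    [0,0,0],
    [0,0,0],
    [0,0,0],
    [0,0,0],
    [0,0,0],
    [0,0,0],
    [0,0,0]
  ]
}}

```text
clock: 18.05
position: [0.4048, 0.2311, 0.146]
ee_rot: [-2.122, -2.277, -0.05]
force: [0.3, 0.5, -1.2]
width: 0.654
gripper_force: 0.0
```

```bash
python3 - <<'E'
from h import *
np.set_printoptions(precision=4,suppress=True)
o,M=st()
P=arm.get_image("side");Q=arm.get_image("top")
for n,p in(("side",P),("top",Q)):
  for l,z in(("sole",.0155),("ear",.0395),("bar_tail",.055),("bar_tip",.04),("packer",0),("packer_end",.004)):
    print(n,l,[(round(x["conf"],2),onz(p,x["centre"],z)) for x in arm.place_of(l,p)[:3]])
r=[x for x in arm.trace("packer",Q) if abs(onz(Q,x["centre"],.008)[0]-.52)<.03]
if r:
    ys,xs=np.nonzero(r[0]["region"]);w=np.array([onz(Q,((x+.5)/560,(y+.5)/420),.008)[:2] for x,y in zip(xs,ys)],np.float32);print(cv2.minAreaRect(w*1000))
b=cv2.resize(Q["frame"][190:290,280:400],(400,333),interpolation=cv2.INTER_CUBIC)
a=cv2.resize(P["frame"][150:350,160:330],(400,333),interpolation=cv2.INTER_CUBIC)
cv2.imwrite("pics/c6.png",np.hstack([a,b])[:,:,::-1])
E
```

```text
t 18.05 pos [0.4048 0.2311 0.146 ] x [-0.0706  0.9966  0.0427] z [ 0.0012  0.0428 -0.9991] F [ 0.3  0.5 -1.2] M [-0.17  0.02  0.  ] q [-1.19  0.3   0.73  2.11 -0.33  0.81 -0.18]
side sole []
side ear []
side bar_tail [(0.63, array([0.3942, 0.321 , 0.055 ]))]
side bar_tip []
side packer [(0.88, array([0.5203, 0.0857, 0.    ])), (0.66, array([0.2746, 0.2148, 0.    ])), (0.57, array([0.7648, 0.1375, 0.    ]))]
side packer_end [(0.77, array([0.343 , 0.2586, 0.004 ])), (0.71, array([ 0.8058, -0.0372,  0.004 ])), (0.65, array([0.7982, 0.2052, 0.004 ]))]
top sole []
top ear [(0.7, array([ 0.4269, -0.0371,  0.0395]))]
top bar_tail [(0.36, array([0.4222, 0.0351, 0.055 ]))]
top bar_tip [(0.74, array([ 0.4296, -0.0542,  0.04  ]))]
top packer [(0.61, array([0.7679, 0.1502, 0.    ])), (0.57, array([0.5226, 0.0858, 0.    ]))]
top packer_end [(0.94, array([0.5178, 0.0177, 0.004 ])), (0.68, array([0.796 , 0.2056, 0.004 ]))]
((520.5513305664062, 84.52800750732422), (138.25035095214844, 41.28435134887695), 89.74856567382812)
```

View pics/c6.png

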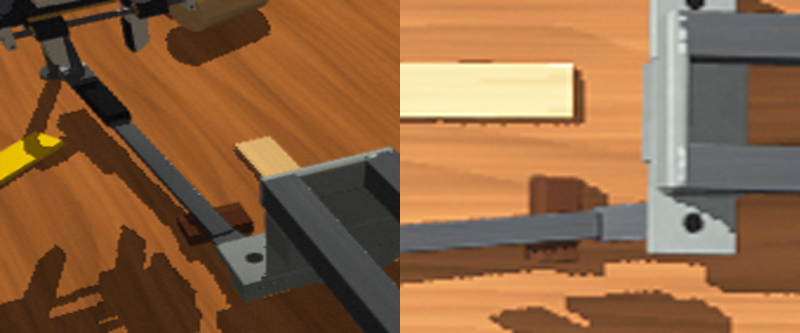

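The crops show the bar staying caught under the pad, the ear lifted, the fulcrum still in place and the packer clear, with its end at top-view pixel (332,218). Next I fetch the packer by its rear end.

>>> {"api": "carry_out", "payload": {
  "claw": [6,6,6,6,6,6,6,6,6,6,6,3.5,3.5,3.5,3.5,3.5],
  "delta_pos": [
    [0,0,-1],
    [-2.08,2.93,0],
    [-2.08,2.93,0],
    [-2.08,2.93,0],
    [-2.08,2.93,0],
    [0,0,3.5],
    [0,0,4],
    [0,0,4],
    [0,0,2.2],
    [0,0,1.5],
    [0,0,0],
    [0,0,0],
    [0,0,0],
    [0,0,0],
    [0,0,0],
    [0,0,0]
  ],
  "angular": [
    [0,-0.043,0.08],
    [0,0,0],
    [0,0,0],
    [0,0,0],
    [0,0,0],
    [0,0,0],
    [0,0,0],
    [0,0,0],
    [0,0,0],
    [0,0,0],
    [0,0,0],
    [0,0,0],
    [0,0,0],
    [0,0,0],
    [0,0,0],
    [0,0,0]
  ],
  "force": 12
}}

```text
clock: 20.4
position: [0.5202, 0.1456, 0.0017]
ee_rot: [2.23, 2.21, -0.003]
force: [-0.3, 0.8, 4.1]
width: 0.433
gripper_force: 12.0
```

```bash
python3 - <<'E'
from h import *
np.set_printoptions(precision=4,suppress=True)
o,M=st(); print(o["width"]*.0918,o["gripper_force"])
Q=arm.get_image("top");P=arm.get_image("side")
print(M[:,1])
print([(round(x["conf"],2),onz(Q,x["centre"],.004)) for x in arm.place_of("packer_end",Q)[:2]],[(round(x["conf"],2),onz(P,x["centre"],.004)) for x in arm.place_of("packer_end",P)[:2]])
for n,p in(("side",P),("top",Q)):
  for l,z in(("sole",.0155),("ear",.0395),("fulcrum",0)):
    print(n,l,[(round(x["conf"],2),onz(p,x["centre"],z)) for x in arm.place_of(l,p)[:1]])
save(Q,"t7.png")
E
```

```text
t 20.4 pos [0.5202 0.1456 0.0017] x [ 0.0089  1.     -0.003 ] z [ 0.0001 -0.003  -1.    ] F [-0.3  0.8  4.1] M [-0.03  0.07 -0.01] q [-0.77  0.66  0.56  2.02 -0.58  0.62  0.18]
0.03979354321039317 11.97892740368843
[ 1.     -0.0089  0.0001]
[(0.82, array([0.516 , 0.0182, 0.004 ])), (0.77, array([0.7965, 0.211 , 0.004 ]))] [(0.87, array([0.344 , 0.2555, 0.004 ])), (0.56, array([0.8012, 0.2101, 0.004 ]))]
side sole []
side ear [(0.69, array([ 0.4352, -0.0312,  0.0395]))]
side fulcrum [(0.59, array([0.4217, 0.0297, 0.    ]))]
top sole [(0.85, array([ 0.5032, -0.0716,  0.0155]))]
top ear []
top fulcrum [(0.74, array([0.4295, 0.0256, 0.    ]))]
```

>>> {"api": "carry_out", "payload": {
  "claw": [3.5,3.5,3.5,3.5,3.5,3.5,3.5,3.5,3.5,3.5,3.5],
  "delta_pos": [
    [0,0,-0.12],
    [-0.5,-0.5,0],
    [-1,-0.6,0],
    [-1,-0.5,0],
    [-1,0,0],
    [-0.8,0,0],
    [-0.5,0,0],
    [-0.5,0,0],
    [-0.5,0,0],
    [-0.5,0,0],
    [0,0,0]
  ],
  "angular": [
    [0,0,0],
    [0,0,0],
    [0,0,0],
    [0,0,0],
    [0,0,0],
    [0,0,0],
    [0,0,0],
    [0,0,0],
    [0,0,0],
    [0,0,0],
    [0,0,0]
  ]
}}

```text
clock: 22.0
position: [0.5033, 0.0817, 0.0029]
ee_rot: [2.231, 2.209, -0.005]
force: [0.1, 0.5, 0.0]
width: 0.43
gripper_force: 12.0
```

>>> {"api": "carry_out", "payload": {
  "claw": [3.5,3.5,3.5,3.5,3.5,3.5,3.5],
  "delta_pos": [
    [-0.6,0,0],
    [-0.6,0,0],
    [-0.6,0,0],
    [-0.6,0,0],
    [-0.6,0,0],
    [-0.4,0,0],
    [0,0,0]
  ],
  "angular": [
    [0,0,0],
    [0,0,0],
    [0,0,0],
    [0,0,0],
    [0,0,0],
    [0,0,0],
    [0,0,0]
  ]
}}

```text
clock: 22.7
position: [0.503, 0.0476, 0.003]
ee_rot: [2.231, 2.208, -0.005]
force: [0.7, -1.3, 0.2]
width: 0.432
gripper_force: 12.0
```

```bash
python3 - <<'E'
from h import *
np.set_printoptions(precision=4,suppress=True)
o,M=st()
P=arm.get_image("side");Q=arm.get_image("top")
a=cv2.resize(P["frame"][190:340,200:350],(400,400),interpolation=cv2.INTER_CUBIC)
b=cv2.resize(Q["frame"][180:290,290:400],(400,400),interpolation=cv2.INTER_CUBIC)
cv2.imwrite("pics/c7.png",np.hstack([a,b])[:,:,::-1])
E
```

```text
t 22.7 pos [0.503  0.0476 0.003 ] x [ 0.0102  0.9999 -0.0037] z [-0.0005 -0.0037 -1.    ] F [ 0.7 -1.3  0.2] M [-0.08  0.02 -0.01] q [-0.59  0.61  0.54  2.11 -0.57  0.57  0.35]
```

View pics/c7.png

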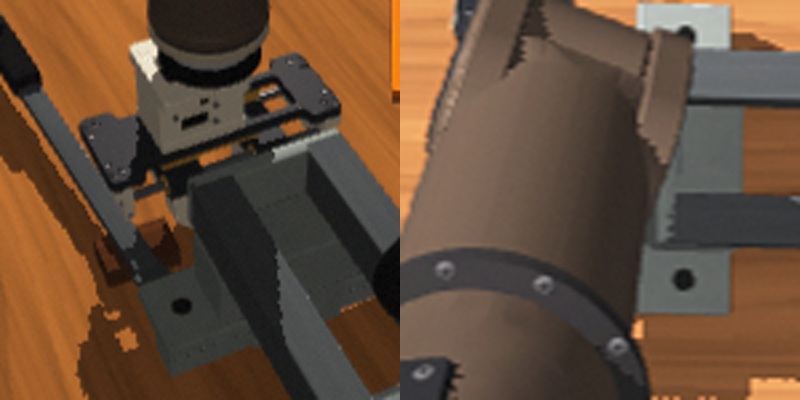

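The side crop shows the gripper behind the packer with the packer in under the sole. The fulcrum and bar are clear of the fingers and there was no contact force. I'm releasing narrowly, rising, and returning to the bar.

>>> {"api": "carry_out", "payload": {
  "claw": [3.5,4.8,4.8,4.8,4.8,4.8,5.5,5.5,5.5,5.5,5.5,5.5,5.5,5.5,5.5],
  "delta_pos": [
    [0,0,0.1],
    [0,0,0],
    [0,0,0],
    [0,0,-0.5],
    [0,0,-2.5],
    [0,0,-4],
    [0,0,-4],
    [0,0,-4],
    [3.75,-1.98,0],
    [3.75,-1.98,0],
    [3.75,-1.98,0],
    [3.75,-1.98,0],
    [3.75,-1.98,0],
    [0,0,0],
    [0,0,0]
  ],
  "angular": [
    [0,0,0],
    [0,0,0],
    [0,0,0],
    [0,0,0],
    [0,0,0],
    [0,0,0],
    [0,0,0],
    [0,0,0],
    [0,0,0],
    [0,0,0],
    [0,0,0],
    [0,0,0],
    [0,0,0],
    [0,0,-0.081],
    [0,0.046,0]
  ]
}}

```text
clock: 24.3
position: [0.4045, 0.2404, 0.1515]
ee_rot: [-2.107, -2.286, -0.044]
force: [0.7, -0.3, 0.1]
width: 0.604
gripper_force: 0.0
```

```bash
python3 - <<'E'
from h import *
np.set_printoptions(precision=4,suppress=True)
o,M=st(); p=o["position"]
W=arm.get_image("wrist");Q=arm.get_image("top")
for l in("bar","bar_tail"):print(l,[(round(x["conf"],2),np.array(x["centre"])*[560,420]) for x in arm.place_of(l,W)[:2]])
r=arm.trace("bar",W)
if r:
    m=r[0]["region"]
    for row in range(20,420,40):
        c=np.nonzero(m[row])[0]
        if len(c):
            g=[onz(W,((u+.5)/560,(row+.5)/420),.05)[:2] for u in(c[0],c[-1])];print(row,c[0],c[-1],*g)
for l,z in(("packer",.0),("packer_end",.004),("fulcrum",0),("sole",.0155),("ear",.0395)):print(l,[(round(x["conf"],2),onz(Q,x["centre"],z)) for x in arm.place_of(l,Q)[:3]])
cv2.imwrite("pics/c8.png",np.hstack([cv2.resize(W["frame"],(400,300)),cv2.resize(Q["frame"][190:280,270:390],(400,300),interpolation=cv2.INTER_CUBIC)])[:,:,::-1])
E
```

```text
t 24.3 pos [0.4045 0.2404 0.1515] x [-0.0811  0.9958  0.0429] z [-0.0042  0.0427 -0.9991] F [ 0.7 -0.3  0.1] M [-0.15  0.06  0.02] q [-1.19  0.3   0.72  2.09 -0.32  0.83 -0.19]
bar [(0.55, array([285.32, 201.6 ]))]
bar_tail [(0.58, array([285.6  ,  95.802]))]
60 297 305 [0.4059 0.3508] [0.4113 0.3512]
100 301 304 [0.411  0.3249] [0.4131 0.3251]
140 299 304 [0.4122 0.2973] [0.4157 0.2976]
180 266 303 [0.3905 0.2664] [0.4177 0.2687]
220 267 302 [0.3934 0.2359] [0.4199 0.2381]
260 273 296 [0.4003 0.204 ] [0.4182 0.2055]
340 273 295 [0.4055 0.1336] [0.4237 0.1351]
packer [(0.82, array([0.7641, 0.147 , 0.    ])), (0.57, array([ 0.5022, -0.0139,  0.    ]))]
packer_end [(0.86, array([0.8045, 0.211 , 0.004 ]))]
fulcrum [(0.73, array([0.4214, 0.0293, 0.    ]))]
sole [(0.7, array([ 0.5055, -0.0655,  0.0155])), (0.16, array([ 0.7974, -0.0291,  0.0155]))]
ear [(0.62, array([ 0.4352, -0.0323,  0.0395]))]
```

View pics/c8.png

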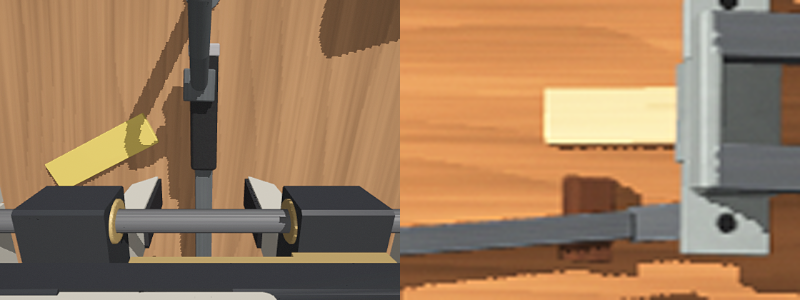

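The wrist crop shows the handle between the open fingers and still under the pad. In the top crop the packer's rear end is at pixel (313,225), so it is about 49 mm under the 60 mm sole. I'm taking the bar again.

>>> {"api": "carry_out", "payload": {
  "claw": [5.5,5.5,5.5,5.5,5.5,5.5,1,1,1,1,1],
  "delta_pos": [
    [-0.5,0.1,3],
    [-0.45,0.08,3],
    [0,0,3],
    [0,0,1.8],
    [0,0,0.9],
    [0,0,0],
    [0,0,0],
    [0,0,0],
    [0,0,0],
    [0,0,0],
    [0,0,0]
  ],
  "angular": [
    [0,0,0.005],
    [0,0,0],
    [0,0,0],
    [0,0,0],
    [0,0,0],
    [0,0,0],
    [0,0,0],
    [0,0,0],
    [0,0,0],
    [0,0,0],
    [0,0,0]
  ],
  "force": 60
}}

```text
clock: 25.9
position: [0.408, 0.2334, 0.0346]
ee_rot: [-2.124, -2.271, -0.046]
force: [0.3, -0.4, 5.4]
width: 0.297
gripper_force: 60.0
```

>>> {"api": "carry_out", "payload": {
  "claw": [1,1,1,1,1,1,1,1,1,1,1,1,1,1,1],
  "delta_pos": [
    [0,0,0.13],
    [0,0,0.13],
    [0,0,0.13],
    [0,0,0],
    [0,0.29,0],
    [0,0.29,0],
    [0,0.29,0],
    [0,0.29,0],
    [0,0.29,0],
    [0,0.29,0],
    [0,0.29,0],
    [0,0.29,0],
    [0,0.29,0],
    [0,0.29,0],
    [0,0,0]
  ],
  "angular": [
    [0,-0.006,0],
    [0,-0.006,0],
    [0,-0.006,0],
    [0,0,0],
    [0,0,0.01],
    [0,0,0.01],
    [0,0,0.01],
    [0,0,0.01],
    [0,0,0.01],
    [0,0,0.01],
    [0,0,0.01],
    [0,0,0.01],
    [0,0,0.01],
    [0,0,0.01],
    [0,0,0]
  ]
}}

```text
clock: 27.4
position: [0.4354, 0.2335, 0.0301]
ee_rot: [-2.244, -2.168, -0.021]
force: [-5.1, -0.8, 8.9]
width: 0.299
gripper_force: 60.0
```

```bash
python3 - <<'E'
from h import *
np.set_printoptions(precision=4,suppress=True)
o,M=st();bx=-M[:,0];bz=-M[:,2]
print("tip",o["position"]+bx*.2885+bz*.019,"tail",o["position"]-bx*.0915+bz*.018)
W=arm.get_image("wrist")
r=arm.trace("holdfast",W); b=arm.trace("bar",W)
for n,x in(("hf",r),("bar",b)):
    if x:
        m=x[0]["region"]
        for row in(90,120,150,180,200):
            c=np.nonzero(m[row])[0]
            if len(c):print(n,row,c[0],c[-1])
E
```

```text
t 27.4 pos [0.4354 0.2335 0.0301] x [0.0345 0.9991 0.0244] z [-0.0054  0.0246 -0.9997] F [-5.1 -0.8  8.9] M [-0.26  1.54 -0.42] q [-1.01  0.55  0.59  2.13 -0.58  0.61 -0.04]
tip [ 0.4256 -0.0552  0.0421] tail [0.4387 0.3245 0.0504]
hf 90 110 202
hf 120 116 206
hf 150 123 148
bar 90 248 320
bar 120 249 319
bar 150 250 318
bar 180 250 317
bar 200 250 317
```

The handle is clear of the pad. I'm letting the lathe down slowly.

>>> {"api": "carry_out", "payload": {
  "claw": [1,1,1,1,1,1,1,1,1,1,1,1,1,1,1,1,1,1,1,1],
  "delta_pos": [
    [0,0,-0.2],
    [0,0,-0.2],
    [0,0,-0.2],
    [0,0,-0.2],
    [0,0,-0.2],
    [0,0,-0.2],
    [0,0,-0.2],
    [0,0,-0.2],
    [0,0,-0.2],
    [0,0,-0.2],
    [0,0,-0.2],
    [0,0,-0.2],
    [0,0,-0.2],
    [0,0,-0.2],
    [0,0,-0.2],
    [0,0,-0.2],
    [0,0,-0.2],
    [0,0,-0.2],
    [0,0,-0.2],
    [0,0,-0.2]
  ],
  "angular": [
    [0,0.009,0],
    [0,0.009,0],
    [0,0.009,0],
    [0,0.009,0],
    [0,0.009,0],
    [0,0.009,0],
    [0,0.009,0],
    [0,0.009,0],
    [0,0.009,0],
    [0,0.009,0],
    [0,0.009,0],
    [0,0.009,0],
    [0,0.009,0],
    [0,0.009,0],
    [0,0.009,0],
    [0,0.009,0],
    [0,0.009,0],
    [0,0.009,0],
    [0,0.009,0],
    [0,0.009,0]
  ]
}}

```text
clock: 29.55
position: [0.4369, 0.2295, 0.07]
ee_rot: [-2.148, -2.078, -0.218]
force: [-0.9, -1.1, -5.4]
width: 0.296
gripper_force: 60.0
```

```bash
python3 - <<'E'
from h import *
np.set_printoptions(precision=4,suppress=True)
o,M=st();bx=-M[:,0];bz=-M[:,2]
print("tip",o["position"]+bx*.2885+bz*.019,"tail",o["position"]-bx*.0915+bz*.018)
E
```

```text
t 29.55 pos [0.4369 0.2295 0.07  ] x [0.0326 0.9785 0.2037] z [ 0.0037  0.2036 -0.979 ] F [-0.9 -1.1 -5.4] M [-0.81  0.26 -0.12] q [-0.82  0.43  0.48  2.17 -0.7   0.62  0.16]
tip [ 0.4275 -0.0567  0.0298] tail [0.4398 0.3154 0.1062]
```

The bar is free (Fz −5.4 N, just its own weight) and the lathe rests on the packer. I'm levelling the toe, drawing it out and lifting clear.

>>> {"api": "carry_out", "payload": {
  "claw": [1,1,1,1,1,1,1,1,1,1,1,1,1],
  "delta_pos": [
    [0.04,0,-0.65],
    [0.04,0,-0.65],
    [0.04,0,-0.65],
    [0.04,0,-0.65],
    [0.04,0,-0.65],
    [0.04,0,-0.65],
    [0.63,0,0.22],
    [0.63,0,0.22],
    [0.63,0,0.22],
    [0.63,0,0.22],
    [0.63,0,0.22],
    [0.63,0,0.22],
    [0,0,0]
  ],
  "angular": [
    [0,0.024,0],
    [0,0.024,0],
    [0,0.024,0],
    [0,0.024,0],
    [0,0.024,0],
    [0,0.024,0],
    [0,0,0],
    [0,0,0],
    [0,0,0],
    [0,0,0],
    [0,0,0],
    [0,0,0],
    [0,0,0]
  ]
}}

```text
clock: 30.85
position: [0.4376, 0.2629, 0.1085]
ee_rot: [-2.065, -2.0, -0.36]
force: [-0.1, 0.3, -6.8]
width: 0.302
gripper_force: 60.0
```

```bash
python3 - <<'E'
from h import *
np.set_printoptions(precision=4,suppress=True)
o,M=st();bx=-M[:,0];bz=-M[:,2]
print("tip",o["position"]+bx*.2885+bz*.019,"tail",o["position"]-bx*.0915+bz*.018)
E
```

```text
t 30.85 pos [0.4376 0.2629 0.1085] x [0.0305 0.9394 0.3416] z [ 0.0072  0.3415 -0.9398] F [-0.1  0.3 -6.8] M [-0.7   0.07 -0.03] q [-0.75  0.37  0.41  2.16 -0.81  0.67  0.25]
tip [ 0.4287 -0.0146  0.0278] tail [0.4402 0.3427 0.1566]
```

>>> {"api": "carry_out", "payload": {
  "claw": [1,1,1,1,1,1,1,1,1,1,1,1,1,1,1,1],
  "delta_pos": [
    [1.11,0,-3.05],
    [1.11,0,-3.05],
    [1.11,0,-3.05],
    [1.11,0,-3.05],
    [0,3.74,0],
    [0,3.74,0],
    [0,3.74,0],
    [0,3.74,0],
    [0,3.74,0],
    [-1.6,0,3.5],
    [-1.6,0,3.5],
    [0,0,3.5],
    [0,0,3.5],
    [0,0,3.5],
    [0,0,2.5],
    [0,0,0]
  ],
  "angular": [
    [0,0,0],
    [0,0,0],
    [0,0,0],
    [0,0,0],
    [0,-0.07,0],
    [0,-0.07,0],
    [0,-0.07,0],
    [0,-0.07,0],
    [0,-0.07,0],
    [0,0,0],
    [0,0,0],
    [0,0,0],
    [0,0,0],
    [0,0,0],
    [0,0,0],
    [0,0,0]
  ]
}}

```text
clock: 32.45
position: [0.6206, 0.2227, 0.0337]
ee_rot: [-2.254, -2.182, 0.015]
force: [0.6, -0.1, -7.0]
width: 0.299
gripper_force: 60.0
```

```bash
python3 - <<'E'
from h import *
np.set_printoptions(precision=4,suppress=True)
o,M=st();bx=-M[:,0];bz=-M[:,2];p=o["position"]
S=arm.get_image("side");q=p+bx*.2885+bz*.019
print("tip",q,proj(S,q),[(round(x["conf"],2),np.array(x["centre"])*[560,420]) for x in arm.place_of("bar_tip",S)[:2]])
E
```

```text
t 32.45 pos [0.6206 0.2227 0.0337] x [ 0.0324  0.9995 -0.0042] z [-0.01   -0.0039 -0.9999] F [ 0.6 -0.1 -7. ] M [ 0.35 -0.17  0.4 ] q [-0.75  0.74  0.51  1.68 -0.45  0.85 -0.07]
tip [ 0.6115 -0.0656  0.0539] [351.7553 270.9685] [(0.73, array([352.016, 271.32 ]))]
```

The tip sits within about 1.5 cm of the far ear, so I shift away before lowering.

>>> {"api": "carry_out", "payload": {
  "claw": [1,1,1,1,1,1,1],
  "delta_pos": [
    [0.5,1.2,0],
    [0.5,1.2,0],
    [0,0,1],
    [0,0,1],
    [0,0,0.4],
    [0,0,0.25],
    [0,0,0]
  ],
  "angular": [
    [0,0.004,-0.02],
    [0,0,-0.01],
    [0,0,0],
    [0,0,0],
    [0,0,0],
    [0,0,0],
    [0,0,0]
  ]
}}

```text
clock: 33.25
position: [0.647, 0.2324, 0.0108]
ee_rot: [-2.222, -2.215, 0.003]
force: [-0.2, -0.5, -5.6]
width: 0.303
gripper_force: 60.0
```

>>> {"api": "carry_out", "payload": {
  "claw": [1,1,1,1],
  "delta_pos": [
    [0,0,0.25],
    [0,0,0.2],
    [0,0,0.15],
    [0,0,0]
  ],
  "angular": [
    [0,0,0],
    [0,0,0],
    [0,0,0],
    [0,0,0]
  ]
}}

```text
clock: 33.65
position: [0.6478, 0.2328, 0.0056]
ee_rot: [-2.222, -2.215, 0.0]
force: [-0.4, 0.9, -1.0]
width: 0.303
gripper_force: 60.0
```

>>> {"api": "carry_out", "payload": {
  "claw": [1,1,5,5,5,5,6,6,6,6],
  "delta_pos": [
    [0,0,0.08],
    [0,0,0],
    [0,0,0],
    [0,0,0],
    [0,0,0],
    [0,0,-1],
    [0,0,-4],
    [0,0,-4.5],
    [0,0,-4.5],
    [0,0,0]
  ],
  "angular": [
    [0,0,0],
    [0,0,0],
    [0,0,0],
    [0,0,0],
    [0,0,0],
    [0,0,0],
    [0,0,0],
    [0,0,0],
    [0,0,0],
    [0,0,0]
  ]
}}

```text
clock: 34.65
position: [0.6522, 0.2326, 0.1523]
ee_rot: [2.225, 2.217, 0.015]
force: [1.1, -0.9, 0.1]
width: 0.65
gripper_force: 0.0
```

```bash
python3 - <<'E'
from h import *
np.set_printoptions(precision=4,suppress=True)
o,M=st()
S=arm.get_image("side");Q=arm.get_image("top")
for n,p in(("side",S),("top",Q)):
  for l,z in(("bar_tip",.023),("bar_tail",.022),("sole",.008),("ear",.032),("fulcrum",0),("holdfast",0),("packer",0)):
    print(n,l,[(round(x["conf"],2),onz(p,x["centre"],z)) for x in arm.place_of(l,p)[:3]])
cv2.imwrite("pics/c9.png",np.hstack([cv2.resize(S["frame"][150:350,180:380],(400,400),interpolation=cv2.INTER_CUBIC),cv2.resize(Q["frame"][140:290,260:410],(400,400),interpolation=cv2.INTER_CUBIC)])[:,:,::-1])
E
```

```text
t 34.65 pos [0.6522 0.2326 0.1523] x [0.0036 1.     0.0063] z [ 0.0073  0.0063 -1.    ] F [ 1.1 -0.9  0.1] M [-0.11 -0.02 -0.02] q [-0.76  0.65  0.57  1.52 -0.38  1.08 -0.11]
side bar_tip [(0.78, array([ 0.6505, -0.0496,  0.023 ]))]
side bar_tail [(0.91, array([0.6467, 0.3295, 0.022 ]))]
side sole [(0.93, array([ 0.4989, -0.0643,  0.008 ]))]
side ear [(0.61, array([ 0.4302, -0.0333,  0.032 ])), (0.46, array([ 0.6399, -0.0574,  0.032 ]))]
side fulcrum [(0.82, array([0.4268, 0.0301, 0.    ]))]
side holdfast [(0.89, array([0.3927, 0.3952, 0.    ])), (0.18, array([ 0.506, -0.06 ,  0.   ]))]
side packer [(0.88, array([0.2751, 0.2184, 0.    ])), (0.63, array([0.7743, 0.1407, 0.    ]))]
top bar_tip [(0.78, array([ 0.6444, -0.0529,  0.023 ]))]
top bar_tail []
top sole [(0.66, array([ 0.4993, -0.0655,  0.008 ]))]
top ear [(0.71, array([ 0.4274, -0.0314,  0.032 ]))]
top fulcrum [(0.65, array([0.4306, 0.0321, 0.    ]))]
top holdfast [(0.8, array([0.3888, 0.4088, 0.    ]))]
top packer [(0.97, array([ 0.5012, -0.0111,  0.    ])), (0.74, array([0.7563, 0.1492, 0.    ])), (0.71, array([0.4277, 0.025 , 0.    ]))]
```

View pics/c9.png

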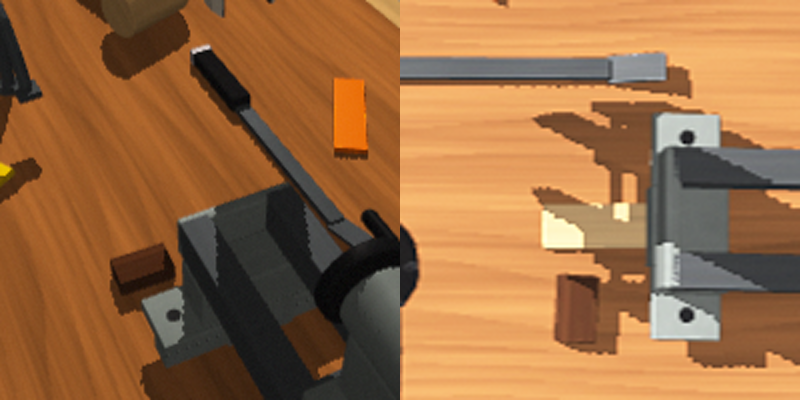

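The last pictures show the bar lying flat at the back of the bench, from (190,50) to (345,235) in the side crop. The foot is down on the packer, which is centred and about 49 of the 60 mm in. The fulcrum, the holdfast and the lathe are where they were. I'm handing in.

```bash
python3 -c "
from cell import arm
print(arm.sign_off())"
```

```text
the job is handed in; nothing more can be done
None
```

The job is handed in: by the last pictures and force readings the lathe's tail foot rests on the packer (about 49 mm in of 60), the bar is laid on the bench and the other things are undisturbed; the sign-off returned no verdict.

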